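Push the work carrier through the L-slot into the drilling station

ROBOT

A 6-joint arm with a two-finger parallel gripper is mounted at the origin on a cart in front of the work surface, level with it; the furniture and walls round the work are solid. World frame = base frame: x ahead of the robot, y to its left, z up, the work surface at z = 0. Lengths are in m, angles in degrees, forces in N, time in s.
With the tool pointing down it reaches from about 0.425 to 0.95 m from the base axis. Payload 3.5 kg.
Tool frame: the origin (TCP) lies between the finger pads; the fingertips stand 19 mm ahead of it and the grasp point (between the pads) is the TCP; z points along the fingers, x is the direction in which the jaws open and shut, and the axes are right-handed (so a half turn about z gives the same grasp; the last joint's range is limited). The gripper opens to 85 mm and grips with 20 to 120 N. Pads are 22 mm wide; open, the fingers measure 114 mm over their backs; the gripper's body (76 mm by 85 mm) begins 54 mm behind the grasp point. The pads swing forward as they close: fully open they stand 13 mm farther back than shut.
Start: joints at [-81.36, 16.404, 90.338, -0, 73.258, -8.594], TCP at [0.2, -0.645, 0.218] pointing down, gripper open.
Joint ranges: [-158.93, 158.93], [-51.34, 127.21], [12.03, 142.37], [-87.48, 267.48], [13.55, 161.25], [-162.69, 162.69]. Speed limits (degrees/s): [159.86, 159.86, 180, 180, 180, 180].

INTERFACE

Orientations are given as [roll, pitch, yaw] about the fixed x, y, z axes, in that order (R = Rz(yaw) Ry(pitch) Rx(roll)).
In Python, from rig import env gives the robot as it stands.
- The arm moves only by the tool jog_arm, never from a script. Its argument "series" is one flat list of numbers, 7 for each row, row after row: the opening in per cent of the stroke, from 0 (shut) to 100 (fully open), then the shift along the tool's x, y, z in m, then the turn, a rotation vector about the tool's x, y, z in rad. A call has 1 to 8 rows; each row is the pose to reach, as a shift and turn from the pose commanded when the call began, along the tool's axes at that moment; what a row does not reach only later rows make up. A row lasts 1/12 s, in which the tool goes at most 41.7 mm and 7.16 degrees, less where a joint would pass 70% of its speed; a pose out of reach is approached as far as the arm can. A call with a gripper value outside its range is refused whole. The fingers move at their own pace and stop on an object; "grip_force" is the grip in N (left out, the last holds). Time passes only in rows, so rows that repeat a pose let the fingers close. It gives the time, the measured TCP pose, the force and the opening at its end, in the units of the state.
- env.get_obs(): the state, without advancing time (a new reading comes with each control period).
- env.camera(name): name is "side" or "top" or "wrist"; returns a dict with "img" (480x640x3 uint8, red, green, blue), "z_map" (480x640 float32, m along the optical axis (not along the pixel's ray), 0 where there is no reading), "K" (3x3 intrinsics, pixels), "world_from_camera" (4x4, takes a point from camera to world coordinates). Camera axes: x right, y down, z forward; pixel columns grow to the right and rows downward; lengths in m; the calibration is good to about 2 mm. A picture is of the moment at which its call begins.
- env.sign_off(): hands the job in, once; it reports no verdict.
The state is a dict: "time": time; "qpos": joint angles; "qd": joint speeds; "joint_efforts": joint torques, N m; "tcp_pos": TCP position; "orientation": TCP orientation; "ft_force": force on the tool from outside, world axes, zero at the start; "wrist_torque": the same for the moment, N m; "width": finger opening in m.
Only numpy, scipy, OpenCV 4.12 (cv2) and the standard library are available. Lean on these libraries where they do the work, as an engineer would, in place of code of your own. Each camera call takes 0.05 s, during which the arm holds its last target.

TASK

The round steel work carrier on the drilling jig runs with a pin in an L-shaped slot. Push it by its outer rim along the first leg of the slot to the corner, then across into the second leg until it is fully home at the slot's closed end, and leave it there. Only push: do not lift the carrier out of the slot or tip it, do not touch the brass blank standing on it, and leave the chuck key on the jig and the other loose things where they are.

Things in the scene. Friction and masses are not known exactly. Their poses are not given: they have to be found in the camera images.
- base: Fixed drilling jig: square metal block, 200 x 200 x 30 mm high, an L-shaped slot 20 mm wide, 16 mm deep in its top. Origin at the centre of its underside, x and y along its edges. Slot centreline: slot_start (-45,-45) mm, along +x to (45,-45), then +y to (45,45); the slot is cut 10 mm past each. Stop bars 12 mm high on the top at (97,-45) and (45,97). Place and yaw (up to 0.4 rad) vary.
- slot_start (a point): Start end of the slot's first leg, on its centreline at the height of the jig's top (30 mm above the bench): 45 mm each way from the jig's middle.
- slot_corner (a point): The corner of the L, on the slot's centreline at the height of the jig's top; 90 mm from slot_start.
- slot_end (a point): Closed end of the second leg (the drilling station), on the slot's centreline at the height of the jig's top; 90 mm from slot_corner. With the carrier fully home its centre lies up to 2 mm beyond this point.
- carrier: Loose dark steel disc, 90 mm diameter, 28 mm thick, 0.3 to 0.7 kg, flat on the jig: its rim is 30 to 58 mm above the bench. A 16 mm pin under its middle reaches 12 mm down into the slot (2 mm play each side), nothing else holds it; a push of a few newtons slides it. Origin: centre of the disc's underside, yaw means nothing. Starts in the first leg, 0 to 25 mm from slot_start.
- blank: Round brass blank, 24 mm diameter, 24 mm high, fixed upright in the middle of the carrier (58 to 82 mm above the bench); not to be touched. Origin at the centre of its underside, on top of the carrier.
- chuck_key: Small T-shaped metal chuck key, 60 x 70 x 18 mm, lying loose on the jig's top in the corner that the slot does not reach (jig frame about x -50, y +50 mm); clear of the carrier's path by over 10 mm. Leave it. Origin at the centre of its underside.
- oil_can: Green oil can with a thin spout, 76 mm wide, 156 mm high, standing loose to the left of the jig; leave it. Origin at the centre of its underside.
- bit_case: Flat red case, 64 x 115 x 35 mm, loose on the bench to the right; leave it. Origin at the centre of its underside.
- masking_tape: Roll of masking tape, 96 mm diameter, 25 mm high, lying loose at the front left; leave it. Origin at the centre of its underside.
Mind the look-alikes: they are no part of the job. What is shaped like the carrier but turquoise is not meant.

How it is judged:
By the outcome, as a careful person would: the job done as asked, in the order asked, and still so for the second after the job is handed in, with the robot touching nothing.
It also fails if it takes over 45 s, if anything falls off the work surface, if the arm or the gripper's body presses on something with over 40 N, if the wrist force passes 120 N, or if a joint passes its speed limit or range.

## Working session

There is one attempt and no reset: what is moved stays moved. The work goes in short steps, Python scripts to look and compute and a tool call to move; the robot and the scene stay as the last step left them, time stands still between calls to the robot, and variables do not carry over. Pictures are saved under pics/ and viewed, and the job is handed in when it is done.

Besides the shell and the picture viewer there is one more tool, called after "Request:" as name(argument=value, ...) on one line, values as JSON. jog_arm: Moves the arm, as the interface text tells. Its arguments: {"type":"object","properties":{"series":{"type":"array","items":{"type":"number"}},"grip_force":{"type":"number"}},"required":["series"]}

```bash
ls; mkdir -p pics
python3 - <<'E'
from rig import env
import cv2,numpy as np
o=env.get_obs()
for k,v in o.items(): print(k,np.round(v,3))
for n in("top","side"):
    c=env.camera(n); cv2.imwrite(f"pics/{n}0.png",c["img"][:,:,::-1]); np.savez(f"{n}0.npz",**c); print(n,c["K"],c["world_from_camera"].round(3))
E
```

```text
pics
time 0.0
qpos [-8.1360e+01  1.6456e+01  9.0425e+01 -1.0000e-03  7.3258e+01 -8.5920e+00]
qd [ 0.038 -0.018  0.068 -0.143  0.061  0.052]
joint_efforts [ 1.0000e-03 -4.0598e+01 -2.9262e+01 -0.0000e+00  6.0000e-03 -0.0000e+00]
tcp_pos [ 0.2   -0.644  0.216]
orientation [-1.79981e+02  1.37000e-01 -7.27670e+01]
ft_force [-0.132 -1.101 -0.091]
wrist_torque [-0.053  0.023  0.002]
width 0.085
top [[483.98319258   0.         312.32658338]
 [  0.         483.98319258 238.51364931]
 [  0.           0.           1.        ]] [[-4.000e-03 -9.910e-01  1.320e-01  4.640e-01]
 [-1.000e+00  4.000e-03 -1.000e-03  8.500e-02]
 [ 0.000e+00 -1.320e-01 -9.910e-01  1.099e+00]
 [ 0.000e+00  0.000e+00  0.000e+00  1.000e+00]]
side [[441.36005737   0.         316.61357186]
 [  0.         441.36005737 240.48707857]
 [  0.           0.           1.        ]] [[ 0.951 -0.2    0.236  0.383]
 [-0.309 -0.565  0.765 -0.73 ]
 [-0.02  -0.801 -0.599  0.708]
 [ 0.     0.     0.     1.   ]]
```

View pics/top0.png

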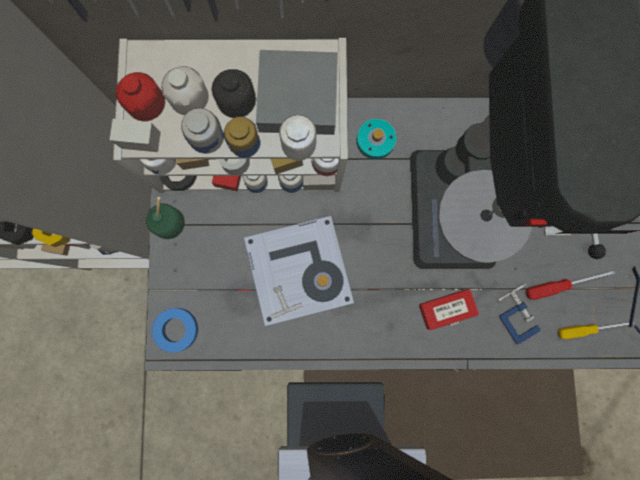

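View pics/side0.png

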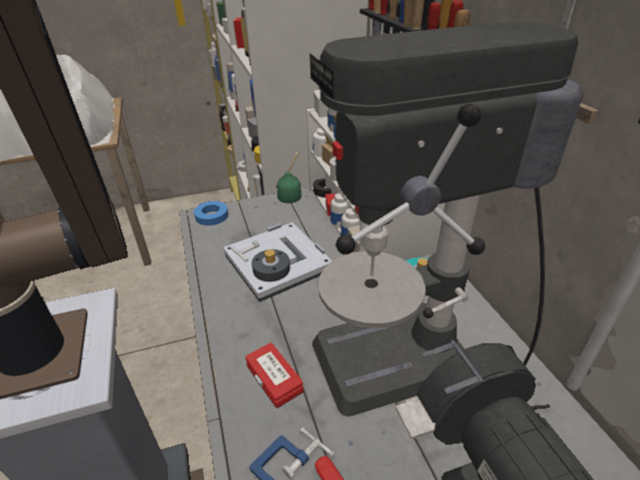

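Candidates: the dark disc at top (322,281) with brass blank on the jig (in the slot's first leg) and the turquoise disc at (377,138) on the bench. The dark one on the jig fits. Now I'll crop it and measure.

```bash
cat > h.py <<'E'
import numpy as np,cv2
def cast(c,uv,z):
    uv=np.atleast_2d(uv).astype(float);K=c["K"];T=c["world_from_camera"]
    r=np.c_[(uv[:,0]-K[0,2])/K[0,0],(uv[:,1]-K[1,2])/K[1,1],np.ones(len(uv))]@T[:3,:3].T
    s=(z-T[2,3])/r[:,2]; return T[:3,3]+r*s[:,None]
def proj(c,P):
    P=np.atleast_2d(P);T=np.linalg.inv(c["world_from_camera"]);q=P@T[:3,:3].T+T[:3,3];q=q@c["K"].T
    return q[:,:2]/q[:,2:]
def cloud(c):
    h,w=c["z_map"].shape;u,v=np.meshgrid(np.arange(w),np.arange(h));K=c["K"];z=c["z_map"]
    p=np.stack([(u-K[0,2])/K[0,0]*z,(v-K[1,2])/K[1,1]*z,z],-1);T=c["world_from_camera"]
    return p@T[:3,:3].T+T[:3,3]
E
python3 - <<'E'
from h import *
c=dict(np.load("top0.npz"));P=cloud(c);img=c["img"]
cv2.imwrite("pics/crop0.png",cv2.resize(img[200:340,220:370,::-1],None,fx=5,fy=4.2857,interpolation=cv2.INTER_CUBIC))
roi=np.zeros(img.shape[:2],bool);roi[195:345,225:375]=1
m=(roi&(P[...,2]>.02)&(c["z_map"]>0)).astype(np.uint8)
n,l,st,ce=cv2.connectedComponentsWithStats(m);
k=1+np.argmax(st[1:,4]);mm=(l==k).astype(np.uint8);cs,_=cv2.findContours(mm,0,2);r=cv2.minAreaRect(max(cs,key=cv2.contourArea));print("rect",r)
b=cast(c,cv2.boxPoints(r),.03);print(b.round(4),b.mean(0).round(4)); print([np.linalg.norm(b[i]-b[i-1]).round(4) for i in range(4)])
hsv=cv2.cvtColor(img,cv2.COLOR_RGB2HSV)
d=((img.max(2)<85)&roi&(P[...,2]>.045)).astype(np.uint8)
for nm,lo,hi in(("disc",.048,.066),("blank",.07,.1)):
    q=P[roi&(P[...,2]>lo)&(P[...,2]<hi)];print(nm,len(q),q.min(0).round(4),q.max(0).round(4),np.median(q,0).round(4),((q.min(0)+q.max(0))/2).round(4))
# things around, tall
for nm,(u0,u1,v0,v1) in dict(oil=(145,190,195,240),case=(415,480,285,330),tape=(150,200,305,355),shelf=(110,350,35,195)).items():
    q=P[v0:v1,u0:u1].reshape(-1,3);q=q[q[:,2]>.015];print(nm,q.min(0).round(3),q.max(0).round(3))
E
```

```text
rect ((297.81781005859375, 269.99542236328125), (90.83888244628906, 91.52325439453125), 75.49983215332031)
[[ 0.6091  0.2401  0.03  ]
 [ 0.6602  0.0421  0.03  ]
 [ 0.4645 -0.0059  0.03  ]
 [ 0.4158  0.1877  0.03  ]] [0.5374 0.116  0.03  ]
[np.float64(0.2003), np.float64(0.2044), np.float64(0.2015), np.float64(0.1996)]
disc 1264 [0.4679 0.0179 0.0486] [0.556  0.1647 0.0628] [0.5105 0.0631 0.0573] [0.512  0.0913 0.0557]
blank 101 [0.4993 0.0511 0.071 ] [0.5221 0.0742 0.0837] [0.5115 0.0617 0.081 ] [0.5107 0.0627 0.0774]
oil [0.464 0.085 0.015] [0.685 0.451 1.099]
case [ 0.407 -0.277  0.015] [0.493 0.085 1.099]
tape [0.359 0.085 0.015] [0.464 0.435 1.099]
shelf [ 0.464 -0.004  0.015] [0.963 0.557 1.099]
```

View pics/crop0.png

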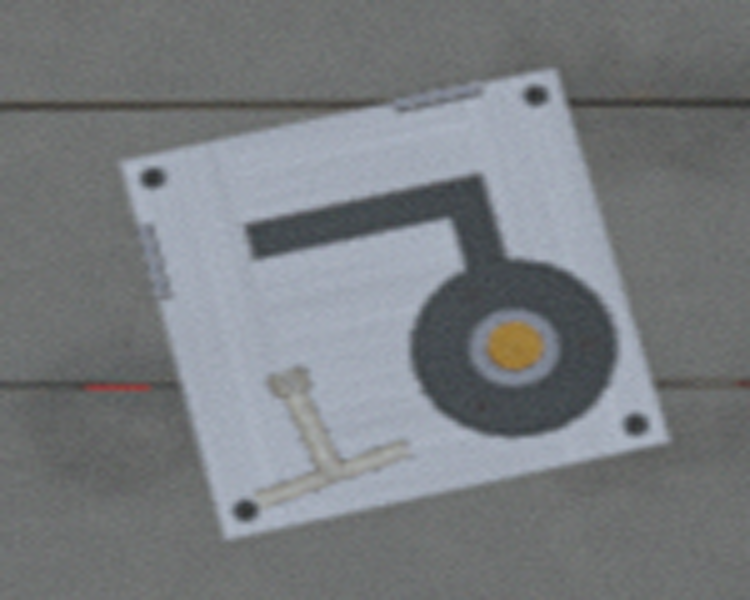

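Run:
```python
from h import *
c=dict(np.load("top0.npz"));img=c["img"]
roi=np.zeros(img.shape[:2],np.uint8);roi[195:345,225:375]=1
g=img.max(2)
P=cloud(c)
d=((g<110)&(roi>0)).astype(np.uint8)
r=((297.8,270.0),(86,86),75.5)
poly=np.zeros_like(d);cv2.fillConvexPoly(poly,cv2.boxPoints(r).astype(int),1)
d&=poly
n,l,st,ce=cv2.connectedComponentsWithStats(d)
H=[]
for i in range(1,n):
    if st[i,4]>6: print(st[i],ce[i].round(2),cast(c,ce[i],.03).round(4)); 
    if 8<st[i,4]<60:H.append(cast(c,ce[i],.03)[0])
H=np.array(H)
# blank
hsv=cv2.cvtColor(img,cv2.COLOR_RGB2HSV)
m=((hsv[...,0]>12)&(hsv[...,0]<32)&(hsv[...,1]>130)&(roi>0)&(np.hypot(*(np.indices(d.shape)-np.array([281,322])[:,None,None]))<25)).astype(np.uint8)
mo=cv2.moments(m,True);uv=(mo["m10"]/mo["m00"],mo["m01"]/mo["m00"]);print("blank",mo["m00"],uv,cast(c,uv,.082).round(4))
for n in("top","side"):
    c=dict(np.load(n+"0.npz"));P=cloud(c).reshape(-1,3);q=P[(c["z_map"].ravel()>0)&(P[:,2]>.1)&(P[:,2]<.7)&(P[:,0]>.2)&(P[:,0]<.9)&(P[:,1]>-.8)&(P[:,1]<.45)]
    for x in np.arange(.2,.9,.1):
        print(n,round(x,1),[ (round(y,1),round(float(s[:,2].min()),2),round(float(s[:,2].max()),2),len(s)) for y in np.arange(-.8,.45,.1) for s in [q[(q[:,0]>=x)&(q[:,0]<x+.1)&(q[:,1]>=y)&(q[:,1]<y+.1)]] if len(s)>3])
```

```text
[325 220   4   4  13] [326.62 221.62] [[0.6442 0.0515 0.03  ]]
[248 240   5   4  13] [250.15 241.23] [[0.6006 0.2221 0.03  ]]
[ 269  241   74   61 1536] [314.56 271.45] [[0.5328 0.079  0.03  ]]
[345 297   4   4  14] [346.71 298.5 ] [[0.4733 0.0088 0.03  ]]
[267 317   4   4  13] [268.62 318.62] [[0.4304 0.1797 0.03  ]]
blank 73.0 (322.45205479452056, 280.32876712328766) [[0.5108 0.0629 0.082 ]]
top 0.2 [(np.float64(-0.1), 0.19, 0.46, 2004), (np.float64(-0.0), 0.18, 0.43, 2523)]
top 0.3 []
top 0.4 []
top 0.5 [(np.float64(-0.4), 0.21, 0.4, 456), (np.float64(-0.3), 0.2, 0.58, 5984), (np.float64(-0.2), 0.2, 0.58, 2485)]
top 0.6 [(np.float64(-0.5), 0.1, 0.11, 136), (np.float64(-0.4), 0.1, 0.21, 38), (np.float64(-0.3), 0.21, 0.59, 8046), (np.float64(-0.2), 0.2, 0.58, 7267), (np.float64(0.3), 0.12, 0.16, 33), (np.float64(0.4), 0.1, 0.13, 17)]
top 0.7 [(np.float64(-0.3), 0.1, 0.59, 8037), (np.float64(-0.2), 0.21, 0.58, 5624), (np.float64(-0.0), 0.1, 0.34, 2987), (np.float64(0.1), 0.1, 0.35, 3924), (np.float64(0.2), 0.1, 0.34, 3721), (np.float64(0.3), 0.13, 0.32, 3792), (np.float64(0.4), 0.1, 
[... 680 characters left out ...]
64(-0.3), 0.17, 0.58, 15451), (np.float64(-0.2), 0.21, 0.58, 839), (np.float64(0.3), 0.12, 0.16, 25), (np.float64(0.4), 0.1, 0.12, 13)]
side 0.7 [(np.float64(-0.6), 0.14, 0.18, 3002), (np.float64(-0.5), 0.1, 0.21, 3657), (np.float64(-0.4), 0.16, 0.57, 516), (np.float64(-0.3), 0.1, 0.58, 14921), (np.float64(-0.2), 0.21, 0.58, 112), (np.float64(-0.0), 0.1, 0.17, 174), (np.float64(0.1), 0.1, 0.31, 133), (np.float64(0.2), 0.1, 0.33, 545), (np.float64(0.3), 0.13, 0.32, 901), (np.float64(0.4), 0.1, 0.32, 442)]
side 0.8 [(np.float64(-0.5), 0.1, 0.15, 27), (np.float64(-0.4), 0.1, 0.55, 583), (np.float64(-0.3), 0.21, 0.58, 7447), (np.float64(-0.2), 0.58, 0.58, 47), (np.float64(-0.0), 0.1, 0.15, 511)]
```

Run:
```python
from h import *
for n in("top","side"):
    c=dict(np.load(n+"0.npz"));P=cloud(c).reshape(-1,3);ok=c["z_map"].ravel()>0
    q=P[ok&(P[:,2]>.1)&(P[:,0]>.35)&(P[:,1]>-.75)&(P[:,1]<.0)]
    for y in np.arange(-.75,0,.05):
        s=q[(q[:,1]>=y)&(q[:,1]<y+.05)]
        if len(s)>3: i=s[:,0].argmin();print(n,round(y,2),s[i].round(3))
    q=P[ok&(P[:,2]>.1)&(P[:,0]<.35)&(P[:,0]>.1)&(np.abs(P[:,1])<.9)];print(n,q.min(0),q.max(0))
# jig fit
obj=np.array([[1,-1],[1,1],[-1,-1],[-1,1]]);H=np.array([[.6442,.0515],[.6006,.2221],[.4733,.0088],[.4304,.1797]])
ctr=H.mean(0);h=H-ctr
a=np.arctan2((obj[:,0]*h[:,1]-obj[:,1]*h[:,0]).sum(),(obj*h).sum());print(ctr,np.degrees(a),np.linalg.norm(h,axis=1))
R=np.array([[np.cos(a),-np.sin(a)],[np.sin(a),np.cos(a)]])
for p in((-45,-45),(45,-45),(45,45)):print(p,(ctr+R@np.array(p)/1e3).round(4))
print("carrier jig",R.T@(np.array([.5108,.0629])-ctr))
c=dict(np.load("top0.npz"));im=cv2.resize(c["img"][360:480,200:480,::-1],None,fx=2.5,fy=2.5);cv2.imwrite("pics/arm0.png",im)
```

```text
top -0.5 [ 0.957 -0.46   0.355]
top -0.45 [ 0.601 -0.409  0.11 ]
top -0.4 [ 0.602 -0.399  0.104]
top -0.35 [ 0.526 -0.337  0.386]
top -0.3 [ 0.539 -0.25   0.211]
top -0.25 [ 0.537 -0.235  0.211]
top -0.2 [ 0.543 -0.199  0.569]
top -0.15 [ 0.957 -0.11   0.325]
top -0.1 [ 0.957 -0.078  0.311]
top -0.05 [ 0.957 -0.047  0.287]
top [ 0.17554617 -0.08871644  0.17842599] [0.24624724 0.09436854 0.46279432]
side -0.6 [ 0.668 -0.55   0.144]
side -0.55 [ 0.66  -0.526  0.119]
side -0.5 [ 0.602 -0.451  0.108]
side -0.45 [ 0.602 -0.403  0.109]
side -0.4 [ 0.536 -0.35   0.387]
side -0.35 [ 0.527 -0.34   0.388]
side -0.3 [ 0.54  -0.253  0.203]
side -0.25 [ 0.539 -0.242  0.207]
side -0.2 [ 0.544 -0.2    0.554]
side -0.15 [ 0.958 -0.139  0.11 ]
side -0.1 [ 0.958 -0.091  0.567]
side -0.05 [ 0.958 -0.018  0.562]
side [ 0.10000701 -0.14200356  0.1868144 ] [0.2543861  0.08396076 0.63989153]
[0.537125 0.115525] 14.111268911658591 [0.12475679 0.12404558 0.12435375 0.12453376]
(-45, -45) [0.5045 0.0609]
(45, -45) [0.5917 0.0829]
(45, 45) [0.5698 0.1701]
carrier jig [-0.0383609  -0.04461881]
```

View pics/arm0.png

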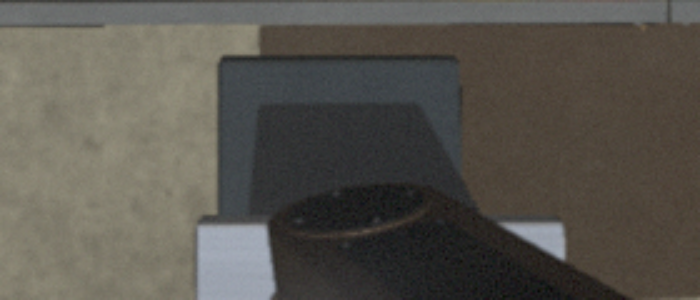

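```bash
cat > w.py <<'E'
import sys,numpy as np
from rig import env
from scipy.spatial.transform import Rotation as Ro
def rel(*wps,ref=None):
    o=env.get_obs();p=np.array(o["tcp_pos"]);R=Ro.from_euler("xyz",o["orientation"],degrees=True)
    print("t",round(o["time"],2),"p",p.round(4),"rpy",np.round(o["orientation"],2),"F",np.round(o["ft_force"],1),"w",o["width"])
    T=Ro.from_euler("xyz",[180,0,-75.9],degrees=True)
    print("turn",(R.inv()*T).as_rotvec().round(4))
    for w in wps: print(w,"->",R.inv().apply(np.array(w)-p).round(4))
C=np.array([.5371,.1155]);a=np.radians(14.1);J=np.array([[np.cos(a),-np.sin(a)],[np.sin(a),np.cos(a)]])
def jig(x,y,z): return list((C+J@np.array([x,y])/1e3).round(4))+[z]
def injig(p): return (J.T@(np.array(p)[:2]-C)*1e3).round(1)
E
python3 -c "
from w import *
rel([.3,-.42,.218],[.4,-.2,.218],jig(-102,-44.6,.15))"
```

```text
t 0.1 p [ 0.1999 -0.6441  0.2166] rpy [-1.7998e+02  1.3000e-01 -7.2770e+01] F [ 0.6  0.  -0.2] w 0.08552259032706815
turn [-0.0003  0.0022  0.0547]
[0.3, -0.42, 0.218] -> [-0.1843 -0.162  -0.0009]
[0.4, -0.2, 0.218] -> [-0.3648 -0.3227 -0.0005]
[np.float64(0.449), np.float64(0.0474), 0.15] -> [-0.5865 -0.4428  0.0681]
```

Request:
jog_arm(series=[0,-0.02,-0.017,0,0,0,0,0,-0.046,-0.04,0,0,0,0.02,0,-0.07,-0.061,0,0,0,0.054,0,-0.093,-0.081,0,0,0,0.054,0,-0.116,-0.101,0,0,0,0.054,0,-0.139,-0.122,0,0,0,0.054,0,-0.162,-0.142,0,0,0,0.054,0,-0.184,-0.162,0,0,0,0.054], grip_force=40)

```text
time: 0.77
tcp_pos: [0.3004, -0.4191, 0.2173]
orientation: [180.0, 0.1, -75.9]
ft_force: [0.1, -0.4, 0.7]
width: -0.0001
```

```bash
python3 -c "
from w import *
rel([.4,-.2,.218],jig(-102,-44.6,.15))"
```

```text
t 0.77 p [ 0.3004 -0.4191  0.2173] rpy [ 1.7999e+02  6.0000e-02 -7.5870e+01] F [ 0.1 -0.4  0.7] w -0.0001245138757622344
turn [0.0001 0.0011 0.0005]
[0.4, -0.2, 0.218] -> [-0.1881 -0.15   -0.0005]
[np.float64(0.449), np.float64(0.0474), 0.15] -> [-0.416  -0.2579  0.0677]
```

Request:
jog_arm(series=[0,-0.024,-0.019,0,0,0,0,0,-0.047,-0.038,0,0,0,0,0,-0.071,-0.056,0,0,0,0,0,-0.094,-0.075,0,0,0,0,0,-0.118,-0.094,0,0,0,0,0,-0.141,-0.113,0,0,0,0,0,-0.165,-0.131,0,0,0,0,0,-0.188,-0.15,0,0,0,0])

```text
time: 1.43
tcp_pos: [0.3997, -0.2003, 0.2175]
orientation: [180.0, 0.0, -75.9]
ft_force: [0.1, -1.1, 0.4]
width: -0.0003
```

```bash
python3 -c "
from w import *
rel(jig(-104,-44.6,.13))"
```

```text
t 1.43 p [ 0.3997 -0.2003  0.2175] rpy [ 1.7998e+02  3.0000e-02 -7.5870e+01] F [ 0.1 -1.1  0.4] w -0.00029059319672812165
turn [0.0004 0.0005 0.0005]
[np.float64(0.4471), np.float64(0.0469), 0.13] -> [-0.2281 -0.1063  0.0876]
```

Request:
jog_arm(series=[0,-0.03,-0.014,0,0,0,0,0,-0.063,-0.029,0,0,0,0,0,-0.096,-0.045,0,0,0,0,0,-0.13,-0.061,0.01,0,0,0,0,-0.163,-0.076,0.03,0,0,0,0,-0.196,-0.091,0.05,0,0,0,0,-0.228,-0.106,0.07,0,0,0,0,-0.228,-0.106,0.087,0,0,0])

```text
time: 2.1
tcp_pos: [0.4462, 0.05, 0.1294]
orientation: [180.0, 0.1, -75.5]
ft_force: [0.9, 0.5, -0.1]
width: 0.0001
```

Run:
```python
from w import *
import cv2
c=env.camera("side");cv2.imwrite("pics/s1.png",cv2.resize(c["img"][190:330,190:370,::-1],None,fx=4,fy=4))
c=env.camera("top");cv2.imwrite("pics/t1.png",cv2.resize(c["img"][190:350,220:400,::-1],None,fx=3.6,fy=3.6))
rel(jig(-104,-44.6,.056));print(injig(env.get_obs()["tcp_pos"]))
```

```text
t 2.2 p [0.4438 0.0468 0.1273] rpy [ 1.7957e+02  1.5000e-01 -7.5650e+01] F [-0.  -0.  -0.7] w -0.00015073635920950554
turn [0.0075 0.0027 0.0044]
[np.float64(0.4471), np.float64(0.0469), 0.056] -> [ 0.0009 -0.0037  0.0713]
[-107.2  -43.9]
```

View pics/s1.png

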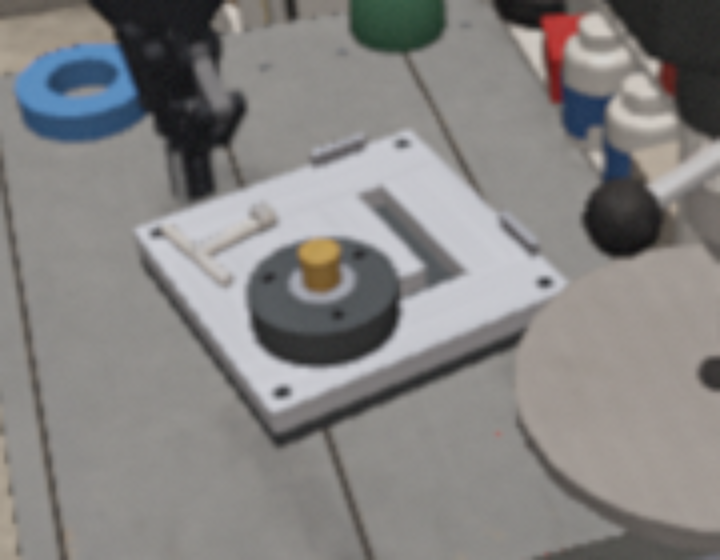

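View pics/t1.png

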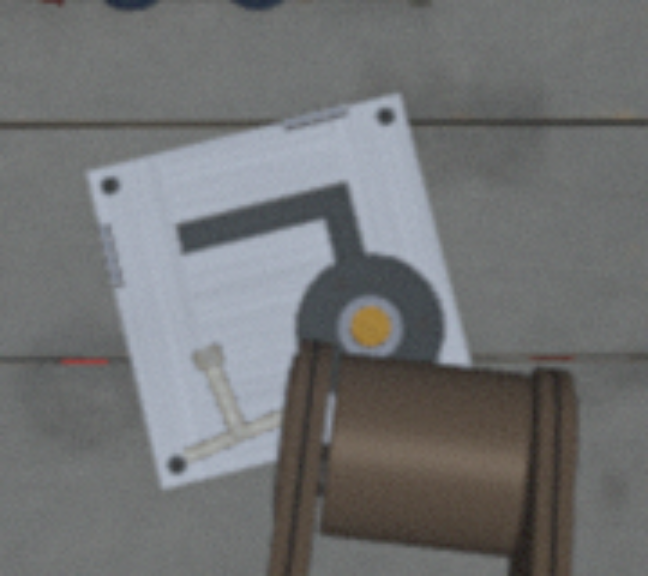

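Run:
```python
from w import *
from h import *
c=env.camera("side")
for p in([.4438,.0468,.108],[.4438,.0468,.037],[.4438,.0468,.0]):
    q=proj(c,p)[0];print(q.round(1),((q-[190,190])*4).round())
rel(jig(-104,-44.6,.056))
```

```text
[238.9 253.6] [196. 255.]
[242.8 277.9] [211. 352.]
[244.7 289.8] [219. 399.]
t 2.25 p [0.4453 0.0456 0.1293] rpy [ 1.7976e+02  8.0000e-02 -7.5770e+01] F [ 0.1 -0.3  0.5] w -0.0001842856934597327
turn [0.0042 0.0013 0.0024]
[np.float64(0.4471), np.float64(0.0469), 0.056] -> [-0.0007 -0.0023  0.0733]
```

Run:
```python
from w import *
from h import *
c=env.camera("side");P=cloud(c)
for v in range(220,248,3): print(v,P[v,236:246:3].round(3).tolist())
cv2.imwrite("pics/s2.png",cv2.resize(c["img"][130:270,170:330,::-1],None,fx=4,fy=4,interpolation=cv2.INTER_CUBIC))
rel(jig(-104,-44.6,.056))
```

```text
220 [[0.447, 0.031, 0.207], [0.449, -0.012, 0.233], [0.455, -0.013, 0.233], [0.461, -0.012, 0.231]]
223 [[0.445, 0.008, 0.215], [0.449, -0.008, 0.224], [0.454, -0.013, 0.226], [0.461, -0.006, 0.22]]
226 [[0.444, 0.013, 0.204], [0.448, -0.004, 0.214], [0.454, -0.002, 0.212], [0.462, 0.016, 0.198]]
229 [[0.443, 0.012, 0.198], [0.449, 0.009, 0.198], [0.455, 0.017, 0.192], [0.49, 0.288, 0.002]]
232 [[0.444, 0.031, 0.178], [0.45, 0.038, 0.171], [0.456, 0.035, 0.172], [0.488, 0.278, -0.001]]
235 [[0.443, 0.035, 0.167], [0.449, 0.034, 0.166], [0.455, 0.035, 0.164], [0.485, 0.266, -0.002]]
238 [[0.442, 0.037, 0.158], [0.448, 0.035, 0.158], [0.454, 0.033, 0.157], [0.482, 0.248, 0.001]]
241 [[0.441, 0.04, 0.148], [0.447, 0.037, 0.148], [0.454, 0.044, 0.142], [0.476, 0.194, 0.03]]
244 [[0.452, 0.19, 0.03], [0.459, 0.185, 0.032], [0.466, 0.185, 0.03], [0.474, 0.184, 0.029]]
247 [[0.449, 0.174, 0.033], [0.457, 0.174, 0.03], [0.464, 0.171, 0.031], [0.471, 0.169, 0.03]]
t 2.3 p [0.4465 0.0448 0.1308] rpy [ 1.7993e+02  1.0000e-02 -7.5850e+01] F [1.  0.1 1.1] w 4.770438973978435e-05
turn [0.0011 0.0001 0.0008]
[np.float64(0.4471), np.float64(0.0469), 0.056] -> [-0.0018 -0.0011  0.0748]
```

View pics/s2.png

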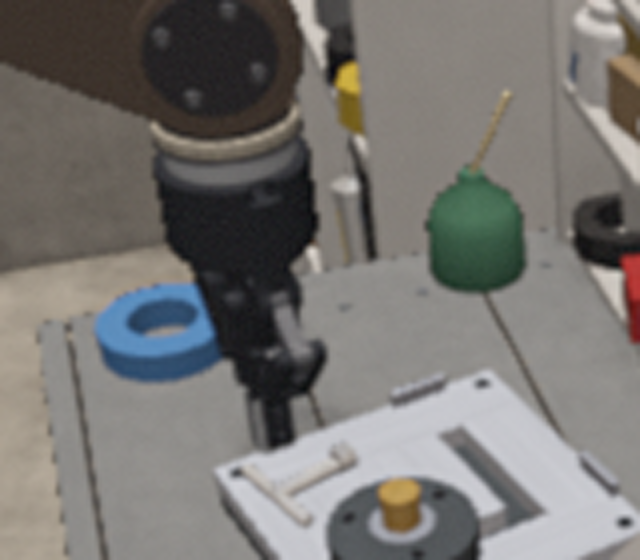

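Run:
```python
from w import *
from h import *
c=env.camera("side");P=cloud(c)
for v in range(160,220,5): print(v,P[v,226:246:6].round(3).tolist())
w=env.camera("wrist");cv2.imwrite("pics/w2.png",w["img"][...,::-1]);print(w["world_from_camera"].round(3))
np.savez("w2.npz",**w)
rel(jig(-104,-44.6,.056))
```

```text
160 [[0.443, -0.012, 0.362], [0.453, -0.011, 0.359], [0.467, 0.019, 0.343], [0.479, 0.029, 0.336]]
165 [[0.443, 0.011, 0.341], [0.454, 0.008, 0.34], [0.465, 0.017, 0.334], [0.48, 0.043, 0.319]]
170 [[0.442, 0.012, 0.33], [0.453, 0.016, 0.326], [0.464, 0.02, 0.322], [0.476, 0.022, 0.319]]
175 [[0.441, 0.014, 0.319], [0.451, 0.013, 0.318], [0.462, 0.011, 0.317], [0.474, 0.02, 0.31]]
180 [[0.439, 0.009, 0.311], [0.449, 0.007, 0.311], [0.461, 0.01, 0.307], [0.473, 0.018, 0.3]]
185 [[0.437, 0.011, 0.3], [0.448, 0.007, 0.3], [0.459, 0.009, 0.297], [0.471, 0.015, 0.291]]
190 [[0.436, 0.009, 0.291], [0.447, 0.009, 0.289], [0.458, 0.01, 0.286], [0.47, 0.014, 0.282]]
195 [[0.434, 0.011, 0.279], [0.445, 0.009, 0.278], [0.456, 0.008, 0.277], [0.623, 1.363, -0.521]]
200 [[0.435, 0.049, 0.246], [0.445, 0.016, 0.263], [0.455, 0.009, 0.265], [0.469, 0.031, 0.249]]
205 [[0.432, 0.028, 0.248], [0.443, 0.02, 0.249], [0.453, 0.005, 0.257], [0.465, 0.008, 0.252]]
210 [[0.432, 0.045, 0.225], [0.442, 0.025, 0.235], [0.452, 0.005, 0.245], [0.463, 0.002, 0.245]]
215 [[0.43, 0.046, 0.213], [0.441, 0.031, 0.22], [0.452, 0.022, 0.223], [0.461, -0.007, 0.239]]
[[ 0.243 -0.93  -0.275  0.518]
 [-0.97  -0.234 -0.068  0.061]
 [-0.001  0.283 -0.959  0.289]
 [ 0.     0.     0.     1.   ]]
t 2.4 p [0.4478 0.044  0.1323] rpy [-1.7988e+02 -6.0000e-02 -7.5950e+01] F [ 0.9 -0.2  0.4] w 0.00014090695341172372
turn [-0.0021 -0.001  -0.0009]
[np.float64(0.4471), np.float64(0.0469), 0.056] -> [-0.003   0.0001  0.0763]
```

View pics/w2.png

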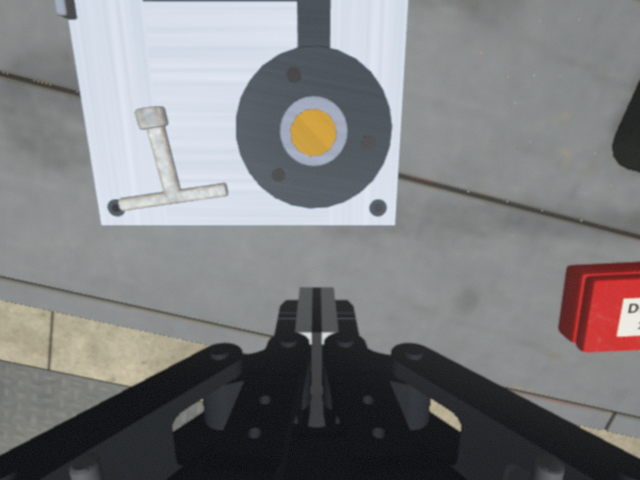

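Run:
```python
from w import *
from h import *
w=dict(np.load("w2.npz"));P=cloud(w)
for z in(.113,.132,.15): print(z,proj(w,[.4478,.044,z]).round(1))
for v in range(284,440,12): print(v,P[v,[308,318,326]].round(3).tolist())
rel(jig(-104,-44.6,.056))
```

```text
0.113 [[315.2 277.1]]
0.132 [[315.1 293.7]]
0.15 [[314.9 313.1]]
284 [[0.396, 0.037, 0.002], [0.397, 0.03, 0.0], [0.399, 0.023, 0.001]]
296 [[0.458, 0.049, 0.158], [0.459, 0.045, 0.157], [0.46, 0.043, 0.158]]
308 [[0.458, 0.049, 0.168], [0.459, 0.046, 0.167], [0.46, 0.043, 0.168]]
320 [[0.458, 0.049, 0.176], [0.459, 0.046, 0.176], [0.46, 0.043, 0.176]]
332 [[0.459, 0.049, 0.184], [0.458, 0.045, 0.183], [0.46, 0.043, 0.184]]
344 [[0.459, 0.049, 0.192], [0.455, 0.045, 0.184], [0.461, 0.044, 0.192]]
356 [[0.457, 0.048, 0.194], [0.451, 0.044, 0.184], [0.461, 0.044, 0.198]]
368 [[0.453, 0.047, 0.193], [0.447, 0.043, 0.183], [0.457, 0.043, 0.198]]
380 [[0.449, 0.046, 0.194], [0.443, 0.042, 0.184], [0.45, 0.041, 0.193]]
392 [[0.445, 0.045, 0.194], [0.438, 0.04, 0.184], [0.447, 0.04, 0.195]]
404 [[0.441, 0.044, 0.194], [0.111, -0.043, -0.219], [0.443, 0.039, 0.195]]
416 [[0.439, 0.044, 0.196], [0.112, -0.043, -0.191], [0.442, 0.039, 0.198]]
428 [[0.457, 0.047, 0.221], [0.458, 0.045, 0.221], [0.458, 0.044, 0.221]]
t 2.4 p [0.4478 0.044  0.1323] rpy [-1.7988e+02 -6.0000e-02 -7.5950e+01] F [ 0.9 -0.2  0.4] w 0.00014090695341172372
turn [-0.0021 -0.001  -0.0009]
[np.float64(0.4471), np.float64(0.0469), 0.056] -> [-0.003   0.0001  0.0763]
```

Request:
jog_arm(series=[0,0,0,0.02,0,0,0,0,0,0,0.04,0,0,0,0,0,0,0.056,0,0,0,0,0,0,0.068,0,0,0,0,0,0,0.072,0,0,0,0,0,0,0.072,0,0,0])

```text
time: 2.9
tcp_pos: [0.4469, 0.0441, 0.059]
orientation: [180.0, 0.0, -76.0]
ft_force: [-0.8, -0.5, 0.3]
width: -0.0002
```

```bash
cat > look.py <<'E'
from w import *
from h import *
n=sys.argv[1]
c=env.camera("side");P=cloud(c)
cv2.imwrite(f"pics/s{n}.png",cv2.resize(c["img"][170:310,190:350,::-1],None,fx=4,fy=4,interpolation=cv2.INTER_CUBIC))
w=env.camera("wrist");cv2.imwrite(f"pics/w{n}.png",w["img"][...,::-1]);Q=cloud(w)
col=Q[:,318];k=[(v,col[v].round(3).tolist()) for v in range(270,330,4)]
print(*k,sep="\n")
hsv=cv2.cvtColor(c["img"],cv2.COLOR_RGB2HSV)
for nm,cam,zs in(("side",c,.082),("wrist",w,.082),("top",env.camera("top"),.082)):
    hsv=cv2.cvtColor(cam["img"],cv2.COLOR_RGB2HSV);A=cloud(cam)
    m=(hsv[...,0]>12)&(hsv[...,0]<32)&(hsv[...,1]>130)&(A[...,2]>.076)&(A[...,2]<.09)&(abs(A[...,0]-.54)<.1)&(abs(A[...,1]-.115)<.12)
    if m.sum()>5:
        v,u=np.nonzero(m);p=cast(cam,[u.mean(),v.mean()],.082)[0];print(nm,m.sum(),p.round(4),"carrier jig",injig(p))
print("tcp jig",injig(env.get_obs()["tcp_pos"]));rel()
E
python3 look.py 3
```

```text
(270, [0.437, 0.04, 0.002])
(274, [0.434, 0.039, 0.001])
(278, [0.432, 0.038, 0.002])
(282, [0.429, 0.038, 0.001])
(286, [0.427, 0.037, 0.001])
(290, [0.459, 0.045, 0.08])
(294, [0.459, 0.045, 0.085])
(298, [0.459, 0.045, 0.088])
(302, [0.459, 0.045, 0.091])
(306, [0.459, 0.045, 0.094])
(310, [0.459, 0.045, 0.097])
(314, [0.459, 0.045, 0.1])
(318, [0.459, 0.045, 0.103])
(322, [0.459, 0.045, 0.105])
(326, [0.459, 0.045, 0.107])
side 57 [0.5123 0.0572 0.082 ] carrier jig [-38.3 -50.5]
wrist 3732 [0.5126 0.0614 0.082 ] carrier jig [-36.9 -46.5]
top 75 [0.5106 0.0628 0.082 ] carrier jig [-38.5 -44.7]
tcp jig [-103.6  -47.3]
t 3.05 p [0.4481 0.0444 0.0604] rpy [-1.7985e+02 -6.0000e-02 -7.5910e+01] F [ 0.4  0.4 -0.1] w 1.0045660714422343e-05
turn [-0.0026 -0.001  -0.0002]
```

View pics/s3.png

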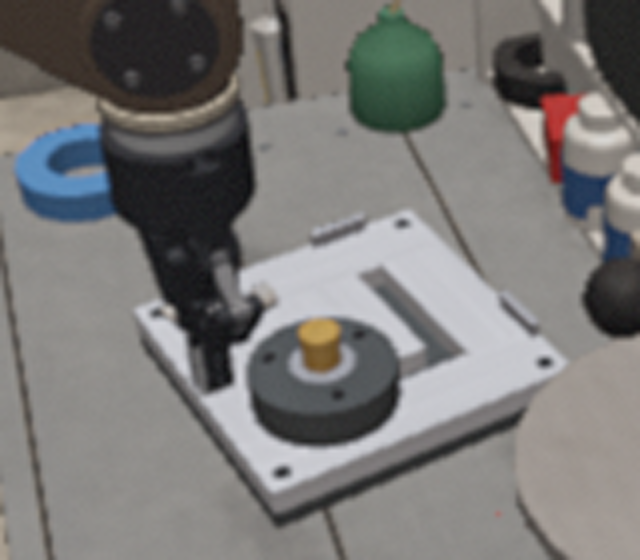

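View pics/w3.png

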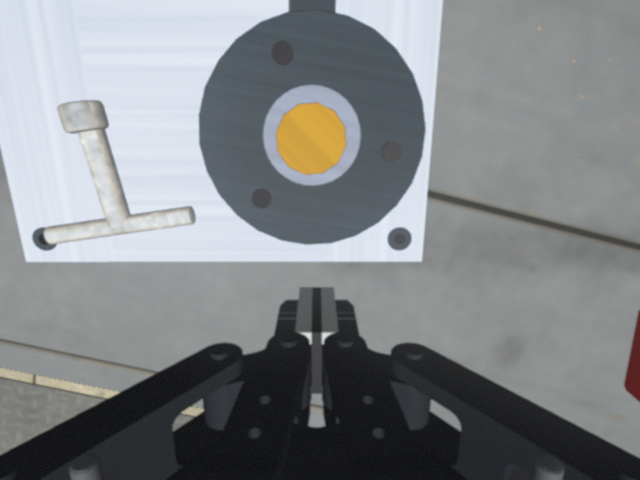

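Request:
jog_arm(series=[0,-0.001,0,0.006,0,0,0,0,-0.0025,0,0.013,0,0,0,0,-0.0025,0,0.02,0,0,0,0,-0.0025,0,0.02,0,0,0])

```text
time: 3.38
tcp_pos: [0.4448, 0.0477, 0.0372]
orientation: [179.8, 0.1, -75.8]
ft_force: [-0.0, 0.8, -0.7]
width: -0.0
```

```bash
python3 look.py 4 | tail -18
```

```text
(282, [0.436, 0.043, 0.001])
(286, [0.433, 0.043, 0.0])
(290, [0.457, 0.049, 0.058])
(294, [0.457, 0.049, 0.062])
(298, [0.457, 0.049, 0.066])
(302, [0.457, 0.049, 0.069])
(306, [0.457, 0.049, 0.072])
(310, [0.457, 0.049, 0.075])
(314, [0.456, 0.049, 0.077])
(318, [0.457, 0.049, 0.08])
(322, [0.457, 0.049, 0.083])
(326, [0.457, 0.049, 0.085])
side 55 [0.5125 0.0576 0.082 ] carrier jig [-38.  -50.2]
wrist 5437 [0.5127 0.0614 0.082 ] carrier jig [-36.9 -46.6]
top 74 [0.5105 0.063  0.082 ] carrier jig [-38.6 -44.4]
tcp jig [-104.9  -43.8]
t 3.53 p [0.4461 0.0475 0.0386] rpy [ 1.7997e+02  1.0000e-02 -7.5850e+01] F [-1.  -0.5  0.2] w 0.00043985664026164126
turn [0.0006 0.0002 0.0009]
```

View pics/s4.png

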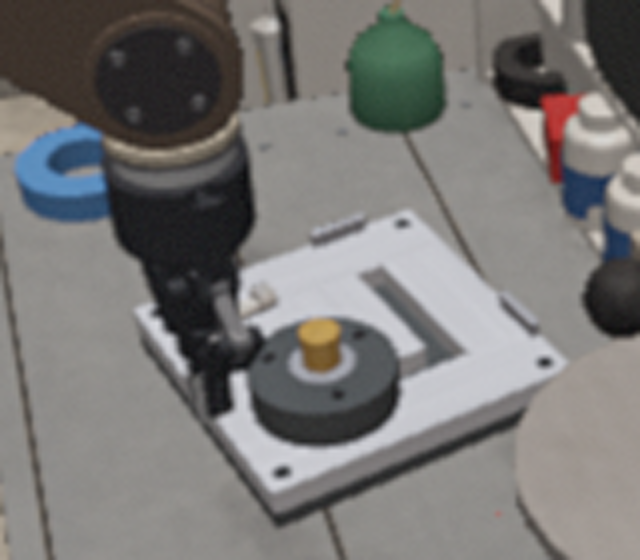

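Request:
jog_arm(series=[0,0,0,0.006,0,0,0,0,0,0,0.012,0,0,0,0,0,0,0.016,0,0,0,0,0,0,0.016,0,0,0])

```text
time: 3.87
tcp_pos: [0.4452, 0.0475, 0.0216]
orientation: [179.9, 0.1, -75.9]
ft_force: [-0.5, -0.1, 0.2]
width: 0.0001
```

```bash
python3 look.py 5 | tail -17
```

```text
(286, [0.453, 0.048, 0.03])
(290, [0.458, 0.049, 0.044])
(294, [0.457, 0.049, 0.046])
(298, [0.457, 0.049, 0.05])
(302, [0.458, 0.049, 0.055])
(306, [0.457, 0.049, 0.056])
(310, [0.457, 0.049, 0.059])
(314, [0.457, 0.049, 0.063])
(318, [0.457, 0.049, 0.065])
(322, [0.457, 0.049, 0.068])
(326, [0.457, 0.049, 0.07])
side 55 [0.5123 0.0572 0.082 ] carrier jig [-38.2 -50.6]
wrist 7293 [0.5127 0.0613 0.082 ] carrier jig [-36.8 -46.6]
top 74 [0.5106 0.0628 0.082 ] carrier jig [-38.5 -44.6]
tcp jig [-104.7  -43.9]
t 4.02 p [0.4462 0.0474 0.0228] rpy [ 1.7999e+02  1.0000e-02 -7.5860e+01] F [-0.3 -0.5  0.6] w -0.000261730345386103
turn [0.0002 0.0001 0.0007]
```

View pics/w5.png

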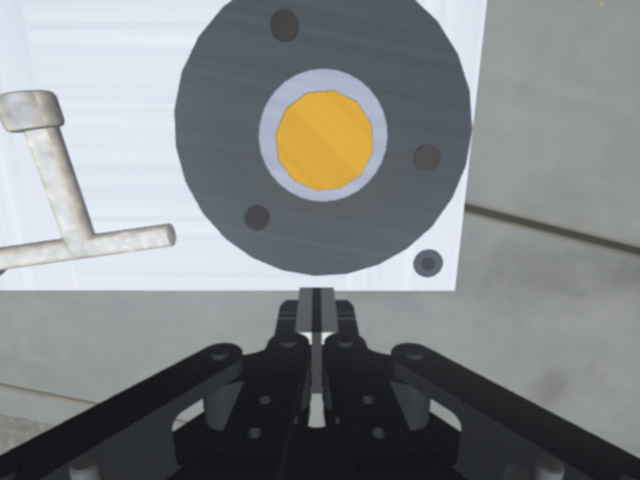

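Request:
jog_arm(series=[0,0,-0.004,0,0,0,0,0,0,-0.008,0,0,0,0,0,0,-0.012,0,0,0,0,0,0,-0.017,0,0,0,0,0,0,-0.022,0,0,0,0,0,0,-0.027,0,0,0,0,0,0,-0.032,0,0,0,0,0,0,-0.037,0,0,0,0])

```text
time: 4.68
tcp_pos: [0.4789, 0.0563, 0.0226]
orientation: [179.4, 0.1, -75.8]
ft_force: [-11.0, -2.8, 8.5]
width: 0.0001
```

```bash
python3 look.py 6 | tail -6
```

```text
side 58 [0.5342 0.0631 0.082 ] carrier jig [-15.6 -50.1]
wrist 6644 [0.5371 0.0677 0.082 ] carrier jig [-11.7 -46.4]
top 36 [0.5397 0.0689 0.082 ] carrier jig [ -8.8 -45.9]
tcp jig [-68.7 -43.6]
t 4.83 p [0.481  0.0565 0.0226] rpy [ 1.7978e+02  4.0000e-02 -7.5820e+01] F [-4.2 -1.   3.2] w 4.8321575515270545e-05
turn [0.0039 0.0007 0.0013]
```

View pics/s6.png

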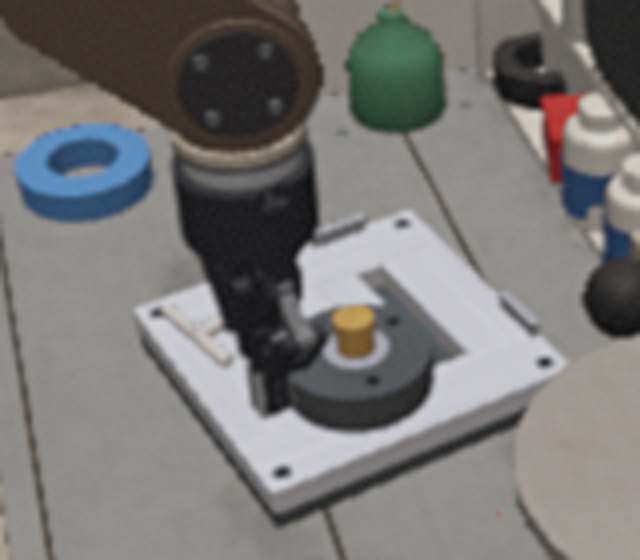

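Request:
jog_arm(series=[0,0,0.004,0,0,0,0,0,0,0.006,0.001,0,0,0,0,0,0.006,0.004,0,0,0,0,0,0.006,0.006,0,0,0,0,0,0.006,0.006,0,0,0])

```text
time: 5.25
tcp_pos: [0.4767, 0.055, 0.0169]
orientation: [-179.9, -0.0, -75.9]
ft_force: [-1.4, -1.3, -0.7]
width: -0.0001
```

```bash
python3 look.py 7 | tail -17
```

```text
(286, [0.499, 0.059, 0.059])
(290, [0.497, 0.059, 0.059])
(294, [0.496, 0.058, 0.058])
(298, [0.495, 0.058, 0.059])
(302, [0.488, 0.056, 0.048])
(306, [0.488, 0.056, 0.052])
(310, [0.488, 0.056, 0.055])
(314, [0.488, 0.056, 0.057])
(318, [0.488, 0.056, 0.06])
(322, [0.488, 0.056, 0.063])
(326, [0.488, 0.056, 0.065])
side 55 [0.5368 0.0637 0.082 ] carrier jig [-12.9 -50.1]
wrist 7606 [0.537  0.0676 0.082 ] carrier jig [-11.8 -46.4]
top 70 [0.5358 0.0691 0.082 ] carrier jig [-12.6 -44.7]
tcp jig [-73.6 -43.9]
t 5.4 p [0.4764 0.055  0.0169] rpy [-179.99   -0.    -75.86] F [-0.1  0.3 -0.1] w 0.0004551017763535826
turn [-0.0002 -0.      0.0007]
```

View pics/w7.png

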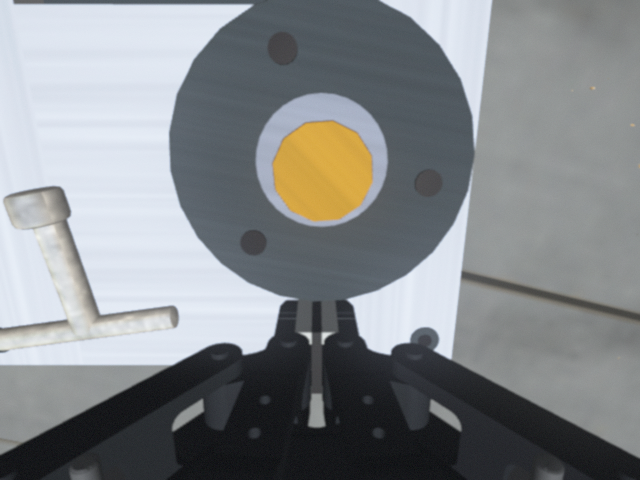

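Request:
jog_arm(series=[0,0,-0.003,0,0,0,0,0,0,-0.006,0,0,0,0,0,0,-0.009,0,0,0,0,0,0,-0.012,0,0,0,0,0,0,-0.015,0,0,0,0,0,0,-0.018,0,0,0,0,0,0,-0.021,0,0,0,0,0,0,-0.024,0,0,0,0])

```text
time: 6.07
tcp_pos: [0.496, 0.0606, 0.0167]
orientation: [179.4, 0.1, -75.8]
ft_force: [-12.2, -2.1, 11.1]
width: 0.0004
```

```bash
python3 look.py 8 | tail -17
```

```text
(286, [0.52, 0.065, 0.059])
(290, [0.519, 0.064, 0.059])
(294, [0.517, 0.064, 0.058])
(298, [0.515, 0.064, 0.058])
(302, [0.514, 0.063, 0.059])
(306, [0.513, 0.063, 0.058])
(310, [0.512, 0.063, 0.059])
(314, [0.51, 0.062, 0.058])
(318, [0.509, 0.062, 0.06])
(322, [0.509, 0.062, 0.061])
(326, [0.509, 0.062, 0.064])
side 55 [0.5519 0.0685 0.082 ] carrier jig [  2.9 -49.2]
wrist 7531 [0.5535 0.0719 0.082 ] carrier jig [  5.3 -46.2]
top 22 [0.5576 0.073  0.082 ] carrier jig [  9.5 -46.2]
tcp jig [-51.9 -43.4]
t 6.22 p [0.4973 0.0608 0.0167] rpy [ 1.796e+02  7.000e-02 -7.581e+01] F [-7.7 -1.5  5.5] w -0.0001510682013647246
turn [0.0069 0.0012 0.0016]
```

View pics/s8.png

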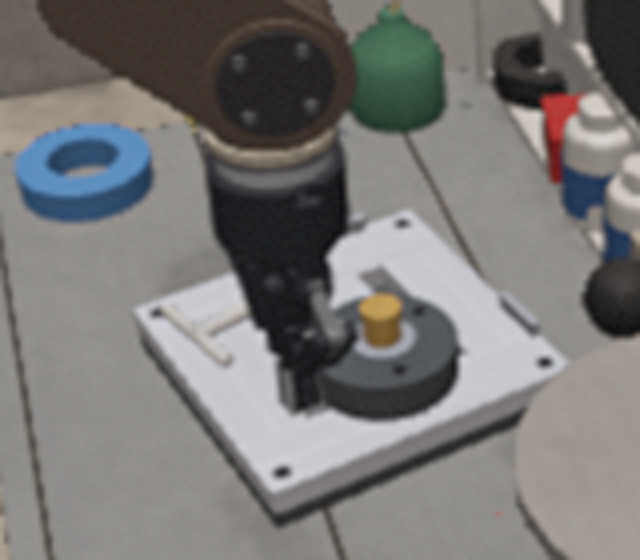

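Request:
jog_arm(series=[0,0,-0.003,-0.001,0,0,0,0,0,-0.006,-0.001,0,0,0,0,0,-0.009,-0.001,0,0,0,0,0,-0.012,-0.001,0,0,0,0,0,-0.015,-0.001,0,0,0,0,0,-0.018,-0.001,0,0,0,0,0,-0.021,-0.001,0,0,0,0,0,-0.024,-0.001,0,0,0])

```text
time: 6.88
tcp_pos: [0.523, 0.0668, 0.0178]
orientation: [180.0, 0.0, -75.9]
ft_force: [-3.0, -1.3, -2.6]
width: -0.0002
```

```bash
python3 look.py 9 | tail -6
```

```text
side 54 [0.5778 0.0737 0.082 ] carrier jig [ 29.3 -50.5]
wrist 7229 [0.5798 0.0782 0.082 ] carrier jig [ 32.3 -46.5]
top 9 [0.5861 0.0795 0.082 ] carrier jig [ 38.8 -46.8]
tcp jig [-24.7 -44. ]
t 7.03 p [0.5238 0.0668 0.0183] rpy [-1.7989e+02 -2.0000e-02 -7.5860e+01] F [-2.1  0.5 -1.2] w -1.3260809797017073e-05
turn [-0.0019 -0.0003  0.0007]
```

View pics/w9.png

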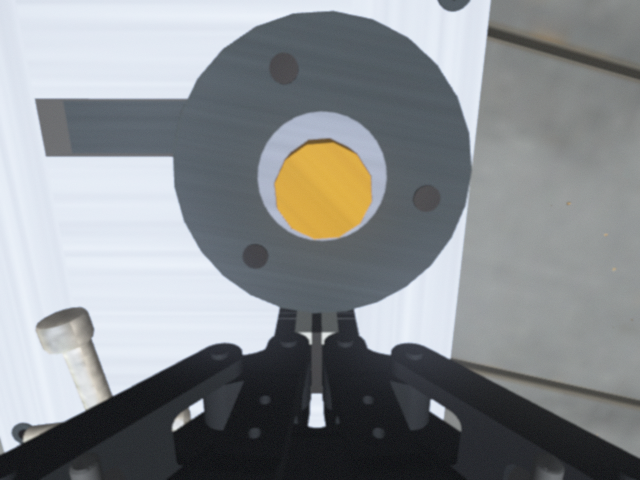

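Request:
jog_arm(series=[0,0,-0.003,0,0,0,0,0,0,-0.006,0,0,0,0,0,0,-0.009,0,0,0,0,0,0,-0.011,0,0,0,0,0,0,-0.013,0,0,0,0,0,0,-0.0145,0,0,0,0,0,0,-0.0155,0,0,0,0,0,0,-0.0155,0,0,0,0])

```text
time: 7.7
tcp_pos: [0.5373, 0.0704, 0.0184]
orientation: [179.9, 0.0, -75.8]
ft_force: [-5.3, -1.3, 2.3]
width: -0.0001
```

```bash
python3 look.py 10 | tail -6
```

```text
(326, [0.548, 0.072, 0.066])
side 49 [0.5923 0.0776 0.082 ] carrier jig [ 44.3 -50.2]
wrist 7205 [0.5935 0.0812 0.082 ] carrier jig [ 46.3 -47. ]
tcp jig [-10.8 -43.7]
t 7.85 p [0.5373 0.0705 0.0183] rpy [ 1.7989e+02  1.0000e-02 -7.5850e+01] F [-5.  -2.1  2.5] w 0.00019264566594443948
turn [0.0019 0.0002 0.0009]
```

View pics/w10.png

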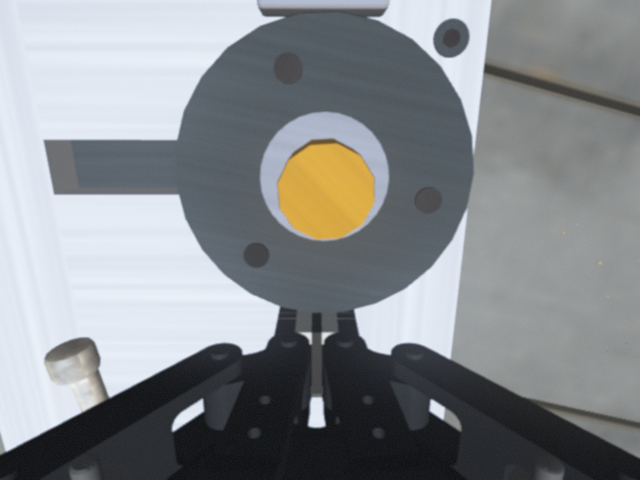

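Request:
jog_arm(series=[0,0,0.006,0,0,0,0,0,0,0.014,0,0,0,0,0,0,0.018,-0.02,0,0,0,0,0,0.02,-0.05,0,0,0,0,0,0.02,-0.08,0,0,0,0,0,0.02,-0.085,0,0,0,0,0,0.02,-0.085,0,0,0])

```text
time: 8.43
tcp_pos: [0.5212, 0.0654, 0.1066]
orientation: [-179.5, -0.1, -75.9]
ft_force: [-0.4, -0.3, -0.0]
width: 0.0001
```

```bash
python3 - <<'E'
from w import *
from h import *
o=env.get_obs();w=env.camera("wrist");Q=cloud(w)
cv2.imwrite("pics/w11.png",w["img"][...,::-1])
R=Ro.from_euler("xyz",o["orientation"],degrees=True);p=np.array(o["tcp_pos"])
for v in range(288,350,6): print(v,[ (u,(R.inv().apply(Q[v,u]-p)*1e3).round(0).tolist()) for u in (282,290,302,318,330,345,352)])
c=env.camera("top");cv2.imwrite("pics/t11.png",cv2.resize(c["img"][190:350,220:400,::-1],None,fx=3.6,fy=3.6))
rel(jig(-30,-115,.1),jig(45,-115,.1)); print(injig(env.get_obs()["tcp_pos"]))
E
python3 look.py 11 | tail -6
```

```text
288 [(282, [-21.0, 30.0, 75.0]), (290, [-16.0, 31.0, 77.0]), (302, [-4.0, -12.0, -20.0]), (318, [2.0, -12.0, -19.0]), (330, [6.0, -11.0, -19.0]), (345, [19.0, 30.0, 75.0]), (352, [24.0, 31.0, 77.0])]
294 [(282, [-21.0, 35.0, 76.0]), (290, [-16.0, 35.0, 75.0]), (302, [-4.0, -11.0, -24.0]), (318, [2.0, -12.0, -25.0]), (330, [6.0, -12.0, -25.0]), (345, [19.0, 34.0, 75.0]), (352, [24.0, 34.0, 75.0])]
300 [(282, [-21.0, 39.0, 75.0]), (290, [-9.0, -8.0, -22.0]), (302, [-4.0, -11.0, -29.0]), (318, [2.0, -12.0, -31.0]), (330, [6.0, -11.0, -29.0]), (345, [12.0, -8.0, -22.0]), (352, [24.0, 39.0, 75.0])]
306 [(282, [-12.0, -7.0, -26.0]), (290, [-9.0, -8.0, -27.0]), (302, [-4.0, -12.0, -36.0]), (318, [2.0, -12.0, -35.0]), (330, [6.0, -12.0, -35.0]), (345, [12.0, -8.0, -27.0]), (352, [14.0, -8.0, -27.0])]
312 [(282, [-11.0, -7.0, -31.0]), (290, [-8.0, -7.0, -30.0]), (302, [-4.0, -11.0, -38.0]), (318, [2.0, -11.0, -39.0]), (330, [6.0, -11.0, -38.0]), (345, [11.0, -7.0, -30.0]), (352, [14.0, -7.0, -31.0])]
318 [(282, [-11.0, -7.0, -35.0]), (290, [-8.0, -7.0, -35.0]), (302, [-4.0, -12.0, -43.0]), (3
[... 1082 characters left out ...]
0, -13.0, -63.0]), (352, [11.0, -13.0, -63.0])]
t 8.53 p [0.5183 0.0656 0.1027] rpy [-1.7996e+02 -1.0000e-02 -7.5870e+01] F [-0.7 -0.3  0.4] w 2.599046932622141e-05
turn [-0.0007 -0.0001  0.0006]
[np.float64(0.536), np.float64(-0.0033), 0.1] -> [ 0.0711 -0.0004  0.0027]
[np.float64(0.6088), np.float64(0.0149), 0.1] -> [ 0.0713 -0.0754  0.0027]
[-30.4 -43.8]
side 53 [0.5927 0.0768 0.082 ] carrier jig [ 44.5 -51.1]
wrist 2275 [0.5931 0.0812 0.082 ] carrier jig [ 46.  -46.9]
top 36 [0.5958 0.0818 0.082 ] carrier jig [ 48.8 -47. ]
tcp jig [-31.5 -43.5]
t 8.68 p [0.5172 0.0657 0.1011] rpy [ 1.7983e+02  6.0000e-02 -7.5860e+01] F [ 0.4 -0.3  0.1] w -3.280464326827126e-05
turn [0.003  0.0011 0.0006]
```

View pics/w11.png

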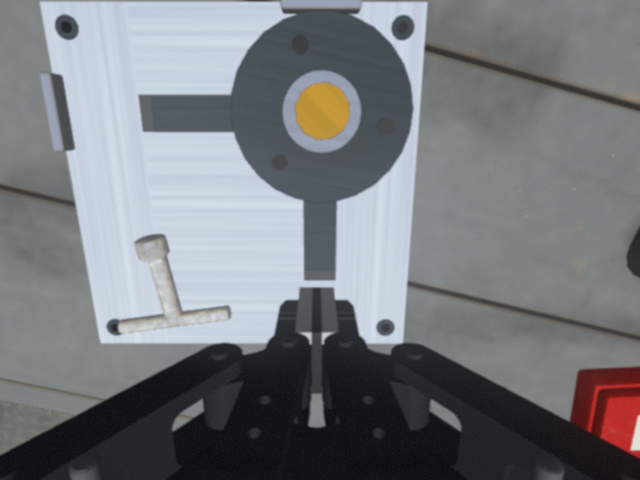

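Request:
jog_arm(series=[0,0.015,0,0,0,0,-0.12,0,0.03,0,0,0,0,-0.24,0,0.045,0,0,0,0,-0.36,0,0.06,0,0,0,0,-0.48,0,0.068,-0.01,0,0,0,-0.6,0,0.068,-0.025,0,0,0,-0.72,0,0.068,-0.045,0,0,0,-0.84,0,0.068,-0.065,0,0,0,-0.96])

```text
time: 9.35
tcp_pos: [0.5978, 0.0155, 0.101]
orientation: [180.0, 0.2, -20.6]
ft_force: [0.1, 0.5, 0.1]
width: -0.0001
```

```bash
sed -i 's/T=Ro.from_euler("xyz",\[180,0,-75.9\]/T=Ro.from_euler("xyz",[180,0,14.1]/' w.py; python3 -c "
from w import *
rel(jig(45,-112,.1),jig(45,-112,.06)); print(injig(env.get_obs()['tcp_pos']),env.get_obs()['qpos'])"
```

```text
t 9.35 p [0.5978 0.0155 0.101 ] rpy [ 1.7997e+02  1.7000e-01 -2.0570e+01] F [0.1 0.5 0.1] w -0.00012548310395130597
turn [-3.000e-04  3.100e-03 -6.051e-01]
[np.float64(0.608), np.float64(0.0178), 0.1] -> [ 0.0088 -0.0058  0.0009]
[np.float64(0.608), np.float64(0.0178), 0.06] -> [ 0.0089 -0.0058  0.0409]
[  34.5 -111.8] [-8.23191373e+00  1.38886323e+01  1.06416682e+02  3.44393908e-03
  5.98708046e+01  1.23354181e+01]
```

Request:
jog_arm(series=[0,0.003,-0.002,0,0,0,-0.12,0,0.006,-0.004,0,0,0,-0.24,0,0.009,-0.006,0.01,0,0,-0.36,0,0.009,-0.006,0.02,0,0,-0.48,0,0.009,-0.006,0.03,0,0,-0.6,0,0.009,-0.006,0.041,0,0,-0.605,0,0.009,-0.006,0.041,0,0,-0.605])

```text
time: 9.93
tcp_pos: [0.6059, 0.0183, 0.0577]
orientation: [-179.8, 0.4, 13.6]
ft_force: [-0.7, -0.6, -1.1]
width: -0.0
```

```bash
python3 look.py 12 ;python3 -c "
from w import *
rel(jig(45,-112,.018))"
```

```text
(270, [0.611, 0.007, 0.002])
(274, [0.612, 0.004, 0.001])
(278, [0.612, 0.001, 0.001])
(282, [0.613, -0.002, 0.0])
(286, [0.613, -0.004, 0.001])
(290, [0.606, 0.028, 0.08])
(294, [0.606, 0.028, 0.084])
(298, [0.606, 0.028, 0.087])
(302, [0.606, 0.028, 0.091])
(306, [0.606, 0.028, 0.092])
(310, [0.606, 0.028, 0.096])
(314, [0.606, 0.028, 0.098])
(318, [0.606, 0.028, 0.102])
(322, [0.606, 0.028, 0.104])
(326, [0.606, 0.028, 0.107])
wrist 3738 [0.593  0.0814 0.082 ] carrier jig [ 45.9 -46.7]
top 46 [0.591  0.0858 0.082 ] carrier jig [ 45.1 -42. ]
tcp jig [  45.5 -112. ]
t 10.08 p [0.6085 0.018  0.0615] rpy [-1.7998e+02  4.0000e-02  1.3700e+01] F [-0.1  0.3  0.1] w 0.0001066444906382788
turn [-0.0003  0.0007 -0.007 ]
t 10.08 p [0.6085 0.018  0.0615] rpy [-1.7998e+02  4.0000e-02  1.3700e+01] F [-0.1  0.3  0.1] w 0.0001066444906382788
turn [-0.0003  0.0007 -0.007 ]
[np.float64(0.608), np.float64(0.0178), 0.018] -> [-0.0005  0.0001  0.0435]
```

View pics/w12.png

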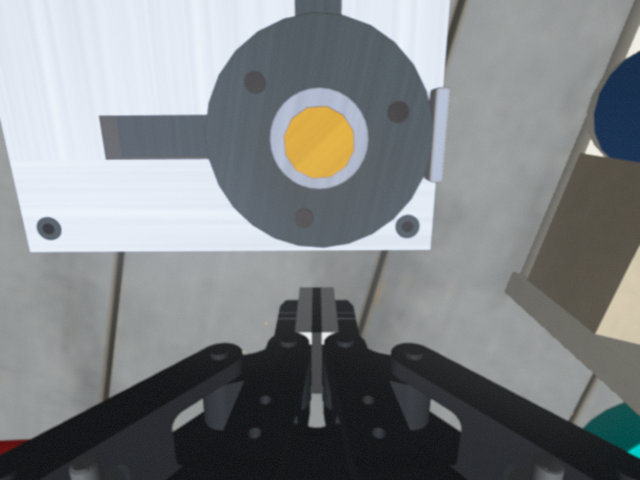

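View pics/s12.png

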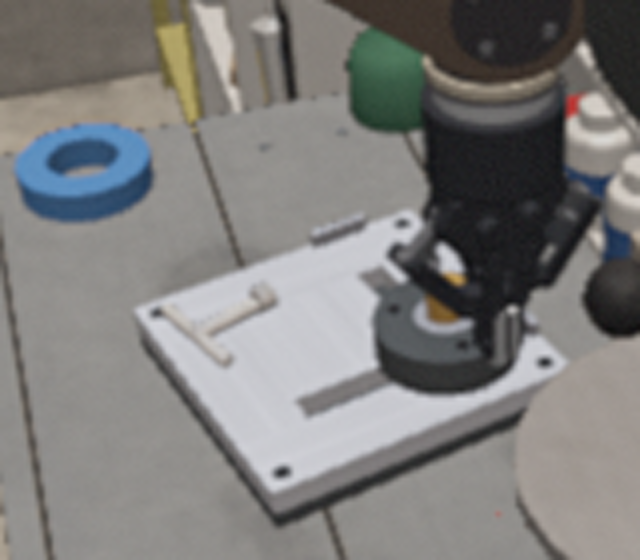

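Request:
jog_arm(series=[0,0,0,0.01,0,0,0,0,0,0,0.02,0,0,0,0,0,0,0.03,0,0,0,0,0,0,0.038,0,0,0,0,0,0,0.042,0,0,0,0,0,0,0.042,0,0,0])

```text
time: 10.58
tcp_pos: [0.6073, 0.0181, 0.018]
orientation: [-179.9, 0.2, 13.8]
ft_force: [0.3, -0.7, 0.1]
width: -0.0002
```

```bash
python3 look.py 13|tail -16
```

```text
(286, [0.611, 0.013, 0.001])
(290, [0.607, 0.028, 0.04])
(294, [0.607, 0.028, 0.042])
(298, [0.607, 0.028, 0.047])
(302, [0.607, 0.028, 0.05])
(306, [0.607, 0.028, 0.054])
(310, [0.607, 0.028, 0.056])
(314, [0.607, 0.028, 0.059])
(318, [0.607, 0.028, 0.061])
(322, [0.607, 0.028, 0.065])
(326, [0.607, 0.028, 0.067])
wrist 7651 [0.5928 0.0814 0.082 ] carrier jig [ 45.7 -46.6]
top 47 [0.5914 0.0854 0.082 ] carrier jig [ 45.3 -42.4]
tcp jig [  45.9 -112.1]
t 10.73 p [0.609  0.0179 0.0202] rpy [ 1.7999e+02 -3.0000e-02  1.3810e+01] F [-0.   0.4  0.6] w 3.605328487040398e-05
turn [ 0.0002 -0.0005 -0.0051]
```

View pics/w13.png

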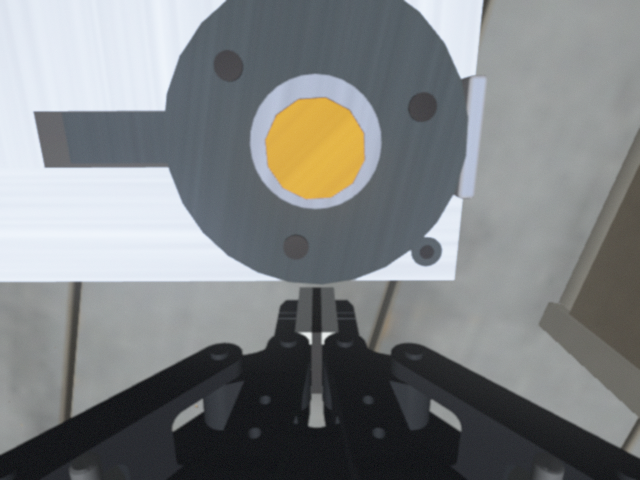

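Request:
jog_arm(series=[0,0,-0.004,0,0,0,0,0,0,-0.008,0,0,0,0,0,0,-0.011,0,0,0,0,0,0,-0.014,0,0,0,0,0,0,-0.017,0,0,0,0,0,0,-0.02,0,0,0,0,0,0,-0.023,0,0,0,0,0,0,-0.026,0,0,0,0])

```text
time: 11.4
tcp_pos: [0.6031, 0.0427, 0.0205]
orientation: [179.9, -0.1, 13.8]
ft_force: [1.0, -4.9, 1.6]
width: -0.0004
```

```bash
python3 look.py 14|tail -5
```

```text
side 7 [0.5857 0.0841 0.082 ] carrier jig [ 39.5 -42.3]
wrist 6888 [0.5897 0.0971 0.082 ] carrier jig [ 46.6 -30.6]
tcp jig [ 46.2 -86.1]
t 11.55 p [0.6029 0.0432 0.0205] rpy [ 1.7998e+02 -6.0000e-02  1.3810e+01] F [ 1.3 -3.6  1.4] w -3.3578589295598826e-05
turn [ 0.0004 -0.001  -0.005 ]
```

View pics/w14.png

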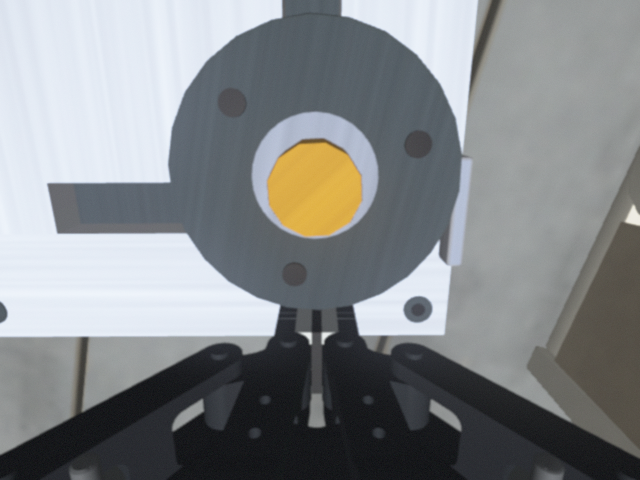

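Pushing cleanly at ~4–5 N, and the carrier has entered the second leg. Continuing.

Request:
jog_arm(series=[0,0,-0.004,0,0,0,0,0,0,-0.008,0,0,0,0,0,0,-0.012,0,0,0,0,0,0,-0.016,0,0,0,0,0,0,-0.02,0,0,0,0,0,0,-0.024,0,0,0,0,0,0,-0.028,0,0,0,0,0,0,-0.032,0,0,0,0])

```text
time: 12.22
tcp_pos: [0.5955, 0.0737, 0.0205]
orientation: [179.9, -0.1, 13.8]
ft_force: [1.4, -5.8, 2.4]
width: -0.0002
```

```bash
python3 look.py 15|tail -5
```

```text
side 8 [0.5774 0.1168 0.082 ] carrier jig [39.4 -8.6]
wrist 6877 [0.5829 0.1285 0.082 ] carrier jig [47.5  1.4]
tcp jig [ 46.4 -54. ]
t 12.37 p [0.5953 0.0744 0.0205] rpy [ 1.800e+02 -6.000e-02  1.381e+01] F [ 1.  -2.5  3.3] w -0.00012126730596062286
turn [ 0.0001 -0.0011 -0.0051]
```

View pics/w15.png

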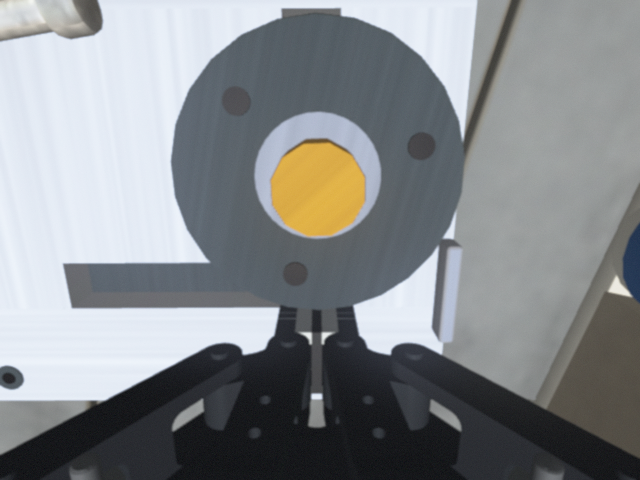

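Request:
jog_arm(series=[0,0,-0.004,0,0,0,0,0,0,-0.008,0,0,0,0,0,0,-0.012,0,0,0,0,0,0,-0.016,0,0,0,0,0,0,-0.02,0,0,0,0,0,0,-0.024,0,0,0,0,0,0,-0.028,0,0,0,0,0,0,-0.032,0,0,0,0])

```text
time: 13.03
tcp_pos: [0.5879, 0.1045, 0.0205]
orientation: [179.9, -0.1, 13.8]
ft_force: [2.0, -6.5, 2.5]
width: -0.0003
```

```bash
python3 look.py 16|tail -5
```

```text
side 12 [0.5694 0.1478 0.082 ] carrier jig [39.2 23.4]
wrist 6895 [0.5753 0.1593 0.082 ] carrier jig [47.7 33.2]
tcp jig [ 46.5 -22.3]
t 13.18 p [0.5877 0.1052 0.0205] rpy [ 1.7998e+02 -5.0000e-02  1.3810e+01] F [ 1.1 -4.1  3.2] w -0.00027203899458368743
turn [ 0.0004 -0.0009 -0.0051]
```

View pics/w16.png

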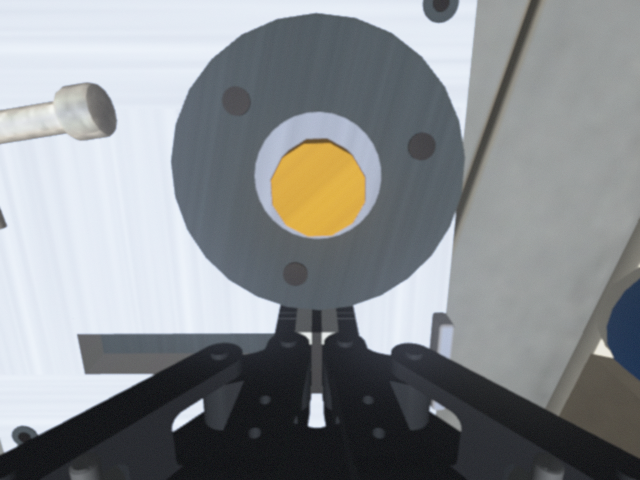

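Request:
jog_arm(series=[0,0,-0.002,0,0,0,0,0,0,-0.004,0,0,0,0,0,0,-0.006,0,0,0,0,0,0,-0.008,0,0,0,0,0,0,-0.01,0,0,0,0,0,0,-0.012,0,0,0,0,0,0,-0.014,0,0,0,0,0,0,-0.014,0,0,0,0])

```text
time: 13.85
tcp_pos: [0.5846, 0.1178, 0.0205]
orientation: [179.9, -0.1, 13.8]
ft_force: [2.3, -7.1, 4.1]
width: -0.0001
```

```bash
python3 look.py 17|tail -5
```

```text
side 10 [0.5661 0.1634 0.082 ] carrier jig [39.8 39.4]
wrist 6895 [0.5721 0.1719 0.082 ] carrier jig [47.7 46.2]
tcp jig [46.7 -9.3]
t 14.0 p [0.5846 0.1178 0.0205] rpy [ 1.7989e+02 -6.0000e-02  1.3820e+01] F [ 1.3 -6.8  3.9] w -0.0002158244650177364
turn [ 0.0019 -0.001  -0.0049]
```

View pics/w17.png

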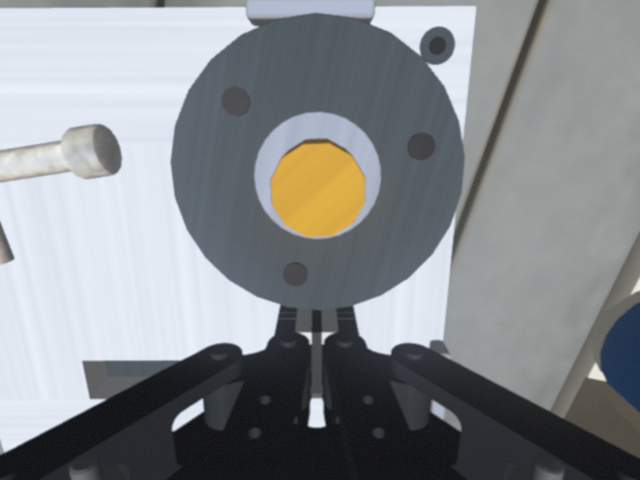

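Request:
jog_arm(series=[0,0,-0.001,0,0,0,0,0,0,-0.002,0,0,0,0,0,0,-0.003,0,0,0,0,0,0,-0.003,0,0,0,0])

```text
time: 14.33
tcp_pos: [0.5847, 0.1179, 0.0206]
orientation: [179.6, -0.1, 13.9]
ft_force: [3.3, -15.9, 2.5]
width: 0.0003
```

```bash
python3 look.py 18|tail -5
```

```text
side 13 [0.5659 0.1629 0.082 ] carrier jig [39.5 39. ]
wrist 6923 [0.5721 0.172  0.082 ] carrier jig [47.7 46.3]
tcp jig [46.7 -9.3]
t 14.48 p [0.5847 0.1179 0.0205] rpy [ 1.796e+02 -5.000e-02  1.390e+01] F [  2.5 -14.7   2.9] w -0.00012651637262758546
turn [ 0.007  -0.0009 -0.0035]
```

Force rose from 7 to 16 N with no motion, so the carrier is at the closed end. Backing off straight, then lifting.

Request:
jog_arm(series=[0,0,0.004,0,0,0,0,0,0,0.012,0,0,0,0,0,0,0.022,0,0,0,0,0,0,0.034,-0.01,0,0,0,0,0,0.05,-0.03,0,0,0,0,0,0.07,-0.06,0,0,0,0,0,0.1,-0.09,0,0,0,0,0,0.13,-0.11,0,0,0])

```text
time: 15.15
tcp_pos: [0.6151, -0.0052, 0.1334]
orientation: [180.0, -0.2, 13.9]
ft_force: [1.0, 0.9, -0.2]
width: -0.0001
```

```bash
python3 look.py 19|tail -6
python3 - <<'E'
from w import *
from h import *
for n in("top","side"):
    c=env.camera(n);cv2.imwrite(f"pics/{n}19.png",cv2.resize(c["img"][190:350,140:400,::-1],None,fx=3,fy=3) if n=="top" else c["img"][150:350,150:420,::-1].repeat(2,0).repeat(2,1))
E
```

```text
(326, [0.618, -0.001, 0.186])
side 43 [0.572  0.1657 0.082 ] carrier jig [46.1 40.1]
top 79 [0.57   0.1722 0.082 ] carrier jig [45.8 47. ]
tcp jig [  47.  -137.9]
t 15.3 p [ 0.6163 -0.0068  0.1334] rpy [179.9   -0.32  13.61] F [-0.2  0.4 -0.1] w 0.00010388106046144307
turn [ 0.0018 -0.0056 -0.0085]
```

View pics/top19.png

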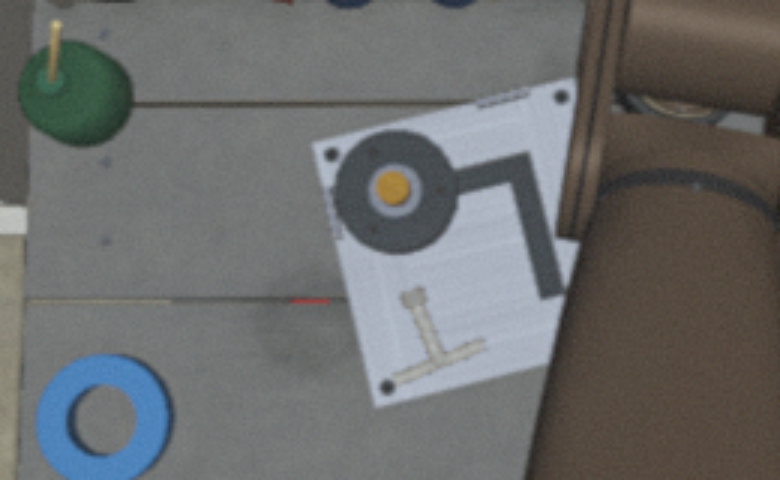

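View pics/side19.png

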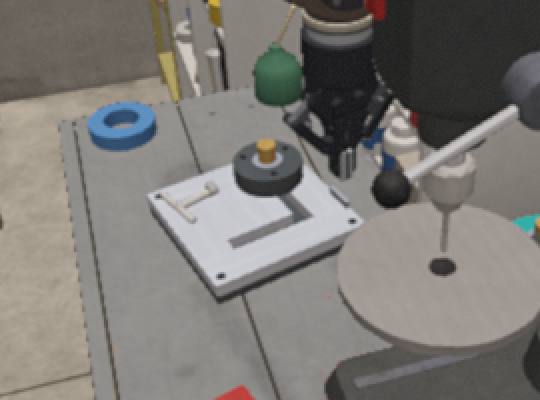

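View pics/w19.png

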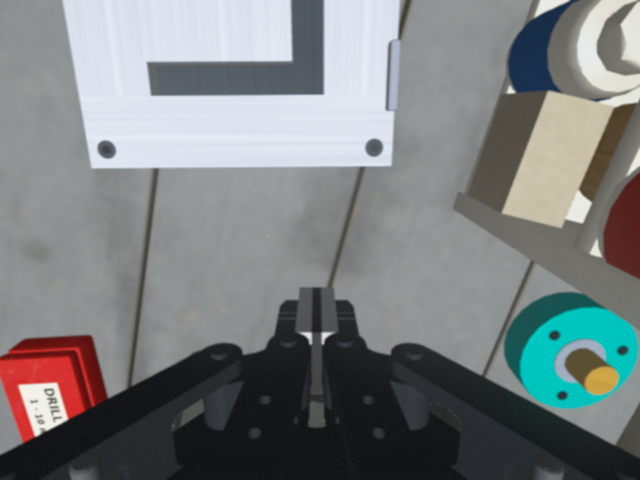

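The carrier is at jig (45.8, 47.0) mm, which is home, flat and clear of the tool. The key (top crop 440,340), tape and can haven't moved. I'll let the arm settle and then hand in.

Request:
jog_arm(series=[0,0,0,0,0,0,0,0,0,0,0,0,0,0,0,0,0,0,0,0,0,0,0,0,0,0,0,0])

```text
time: 15.73
tcp_pos: [0.6135, -0.0035, 0.1289]
orientation: [-180.0, 0.1, 13.9]
ft_force: [0.3, 0.2, -0.2]
width: -0.0001
```

```bash
python3 look.py 20|tail -5; python3 -c "
from rig import env
print(env.sign_off())"
```

```text
side 41 [0.5722 0.1665 0.082 ] carrier jig [46.4 40.9]
top 80 [0.5702 0.172  0.082 ] carrier jig [45.8 46.7]
tcp jig [  45.5 -134.6]
t 15.88 p [ 0.614  -0.0039  0.1296] rpy [-1.7999e+02  3.0000e-02  1.3840e+01] F [0.3 0.4 0.4] w 0.00029404333885090417
turn [-0.0003  0.0005 -0.0045]
the job is handed in; nothing more can be done
None
```

The carrier is home at the closed end of the slot, and the job was handed in at 15.9 s. I pushed it by the rim with the closed fingertips, along the first leg to the corner. Then I moved the tool round and pushed it up the second leg.

**Seating:** At the end the push force rose from 7 to 16 N with no further motion. After I backed off, the top camera puts the carrier at jig (45.8, 46.7) mm, 1.7 mm past slot_end. It looks flat, and the tool was clear with about 0 N on it. The chuck key, tape and oil can look unmoved. The bit case was only partly in view, and the tool never came near it.

**What disagreed:**
- **Fingertip height:** both cameras showed the fingertips about 18 mm behind the reported TCP, not 19 mm ahead. I set the push height by the cameras.
- **Vertical force:** the first leg also showed up to 11 N upward on the tool. I lowered the contact point and slowed down; no tipping was visible.
- **Side camera:** it puts the carrier at y = 41 mm rather than 46.7. It sees the blank's side as well as its top, and was 5–6 mm off in the same direction from the start, so I relied on the top view and the force stop.

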